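# Set the drip tray to drain into the sink

## Task

The washing-up is drying on the drip tray, but its spout is still folded away. Push the spout round with a fingertip until it points straight out of the tray, then push the tray along the worktop, without lifting it, until the spout's mouth reaches about 3 cm past the inside edge of the sink basin and the tray sits square to the sink. The glass and the mug on the tray must stay standing, and the things round about must stay where they are.

Things in the scene. Friction and masses are not known exactly. Their poses are not given: they have to be found in the camera images.
- tray: Shallow grey plastic drip tray, 260 (x) x 300 (y) mm, corners rounded 26 mm, 0.6 to 1.1 kg, on rubber feet: floor underside 13 mm, rim top 27 mm above the worktop. Origin: its centre at worktop level. The -y side, with the outlet tongue (42 mm wide, 39 mm long), faces the sink; the +y side is a plain wall at y = +150 mm. Starts turned up to 0.2 rad. Sliding it takes 4 to 12 N, dishes included.
- spout (a joint): Swivel angle (rad) of the tray's spout about a vertical axis at tray-frame (0, -168) mm. 0: straight out along the tray's -y. Positive: folded towards the tray's -x side (the robot's side); the spout points along (-sin, -cos) in the tray frame. Starts at 0.6 to 1.0, limits +-1.3. It turns stiffly and stays where left (0.06 N m, under 1 N at its end).
- spout_mouth (a point): Centre of the spout's open end, 100 mm from the swivel axis, 13 mm above the worktop. The spout is an open grey trough, 32 mm wide over its two side walls; these run from 22 to 100 mm from the axis and stand from 7 to 23 mm above the worktop. Push on the outside of a wall.
- basin_edge (a point): Fixed point on the inside edge of the sink basin nearest the tray, 3 mm above the worktop (top of the flat steel rim). World axes: the edge runs along x (world 0.30 to 0.70 m), the basin opens towards -y, the 42 mm wide rim and then the worktop lie towards +y. The spout's reach over the basin is minus the y of spout_mouth in this frame.
- glass: Clear drinking glass, 84 mm across and 93 mm tall, loose, upside down on the tray, on the front (robot's) half towards the sink. Origin: centre of its foot, which is now on top, about 112 mm above the worktop.
- cup: Dark grey mug, 88 mm across its mouth, 124 mm with its handle, 106 mm tall, loose, upside down on the tray, on the far half. Origin: middle of its foot, which is now on top, about 125 mm above the worktop; the handle sticks out sideways.
- tin_1: Food tin, 75 mm across, 110 mm tall, standing on the worktop left of the tray. Not to be moved. Origin: centre of its underside.
- jar_1: Glass jar with a yellow lid, 63 mm across, 94 mm tall, standing left of the tray. Not to be moved. Origin: centre of its underside.
- detergent: Big red bottle with a blue cap, 68 x 95 mm, 252 mm tall, at the back behind the tray. Not to be moved. Origin: centre of its underside.

How it is judged:
By the outcome, as a careful person would: the job done as asked, in the order asked, and still so for the second after the job is handed in, with the robot touching nothing.
It also fails if it takes over 64 s, if anything falls off the work surface, if the arm or the gripper's body presses on something with over 40 N, if the wrist force passes 120 N, or if a joint passes its speed limit or range.

## Robot

A 6-joint arm with a two-finger parallel gripper is mounted at the origin on a cart in front of the work surface, level with it; the furniture and walls round the work are solid. World frame = base frame: x ahead of the robot, y to its left, z up, the work surface at z = 0. Lengths are in mm, angles in rad, forces in N, time in s.
With the tool pointing down it reaches from about 275 to 750 mm from the base axis. Payload 10.2 kg.
Tool frame: the origin (TCP) lies at the very end of the fingers, on their centre line; the grasp point (between the pads) lies 19 mm behind it; z points along the fingers, y is the line along which they close (so a half turn about z gives the same grasp; the last joint's range is limited). The gripper opens to 85 mm and grips with 20 to 120 N. Pads are 22 mm wide; open, the fingers measure 114 mm over their backs; the gripper's body (76 mm by 85 mm) begins 54 mm behind the grasp point. The pads swing forward as they close: fully open they stand 13 mm farther back than shut.
Start: joints at [0.955, 0.313, 1.498, -0, 1.331, -0.223], TCP at [200.971, 485.017, 202.894] pointing down, gripper open.
Joint ranges: [-2.94, 2.94], [-0.97, 2.17], [0.19, 2.56], [-1.23, 4.37], [0.02, 3.11], [-2.88, 2.88]. Speed limits (rad/s): [2.39, 2.39, 3.01, 3.14, 3.14, 3.14].

## Interface

Orientations are given as a unit quaternion [w, x, y, z].
In Python, from rig import * gives the robot as it stands. The module is installed in compiled form; this text tells all that it offers.
- The arm moves only by the shell command python3 -m crank 'ROWS' [FORCE]. ROWS is JSON, a list that holds one entry, the list of rows, each a list of 7 numbers: the shift along the tool's x, y, z in units of 25 mm (1.0 is 25 mm), then the turn, a rotation vector about the tool's x, y, z in units of 8 degrees (1.0 is 8 degrees), then the finger opening in mm, from 0 to 85.4. A call has exactly 8 rows; each row shifts and turns the commanded pose from where the row before left it, along the tool's axes as they then stand; what a row does not reach is not made up. A row lasts 1/10 s, in which the tool goes at most 50 mm and 8.59 degrees, less where a joint would pass 70% of its speed; a pose out of reach is approached as far as the arm can. A call is refused whole if a number of a shift passes 1 or a number of a turn 1, either way. A call with a gripper value outside its range is refused whole. The fingers move at their own pace and stop on an object; FORCE is the grip in N (left out, the last holds). Time passes only in rows, so rows that do not move let the fingers close, or fill a call up. It gives the time, the measured TCP pose, the force, the opening and the grip force at its end, in the units of the state.
- sense(): the state, without advancing time (a new reading comes with each control period).
- capture(name): name is "side" or "top"; returns the picture (384x512x3 uint8, blue, green, red); there is no depth.
- camera_model(name): a dict with "fx", "fy", "cx", "cy" (pixels), "world_from_camera" (4x4, takes a point from camera to world coordinates). Camera axes: x right, y up, looking along -z (the intrinsics and any distortion apply to the point x, -y, -z); pixel columns grow to the right and rows downward; lengths in mm; the calibration is good to about 2 mm. A picture is of the moment at which its call begins. camera_model takes no time and is no camera call.
- finish_job(): hands the job in; it is judged then, once.
The state is a dict: "time_s": time; "joints": joint angles; "dq": joint speeds; "tau": joint torques, N m; "eef_pos": TCP position; "ee_rot": TCP orientation; "force": force on the tool from outside, world axes, zero at the start; "wrist_torque": the same for the moment, N m; "grip_width": opening from 0.0 (shut) to 1.0 (fully open); "grip_force": force on a finger pad.
Only numpy, scipy, OpenCV 4.12 (cv2) and the standard library are available. Lean on these libraries where they do the work, as an engineer would, in place of code of your own. Each camera call takes 0.05 s, during which the arm holds its last target. There are 200 camera calls.

## Working session

There is one attempt and no reset: what is moved stays moved. The work goes in short steps, Python scripts to look and compute and a shell command to move; the robot and the scene stay as the last step left them, time stands still between calls to the robot, and variables do not carry over. Pictures are saved under pics/ and viewed, at most 10 in all, crops included, and the job is handed in when it is done.

```bash
mkdir -p pics; cat > h.py <<'E'
from rig import *
import numpy as np, cv2
def ray(n,u,v,z):
    m=camera_model(n);T=np.array(m["world_from_camera"])
    d=np.array([(u-m["cx"])/m["fx"],-(v-m["cy"])/m["fy"],-1]);d=T[:3,:3]@d;o=T[:3,3]
    return (o+d*(z-o[2])/d[2]).round(1)
def proj(n,p):
    m=camera_model(n);T=np.linalg.inv(np.array(m["world_from_camera"]))
    c=T[:3,:3]@np.array(p)+T[:3,3]
    return np.array([m["cx"]+m["fx"]*c[0]/-c[2],m["cy"]+m["fy"]*(-c[1])/-c[2]]).round(1)
E
python3 - <<'E'
from h import *
for n in("top","side"):
    cv2.imwrite(f"pics/{n}0.png",cv2.resize(capture(n),(800,600),interpolation=cv2.INTER_CUBIC))
    print({k:(np.round(v,3).tolist() if k!="x" else v) for k,v in camera_model(n).items()})
print(sense())
E
```

```text
{'fx': 380.521, 'fy': 380.521, 'cx': 257.34, 'cy': 188.653, 'world_from_camera': [[-0.02, 0.995, -0.101, 482.037], [-1.0, -0.019, 0.009, -95.033], [0.007, 0.101, 0.995, 1308.061], [0.0, 0.0, 0.0, 1.0]]}
{'fx': 350.077, 'fy': 350.077, 'cx': 250.285, 'cy': 193.603, 'world_from_camera': [[0.581, 0.393, -0.713, -223.002], [-0.814, 0.266, -0.517, -679.775], [-0.013, 0.88, 0.475, 643.877], [0.0, 0.0, 0.0, 1.0]]}
{'time_s': 0.1, 'joints': array([ 9.54569913e-01,  3.13390840e-01,  1.49834890e+00,  1.79424427e-05,
        1.33100429e+00, -2.23404778e-01]), 'dq': array([ 0.0005715 , -0.00071785, -0.00041848,  0.00010816,  0.00235938,
        0.00100499]), 'tau': array([ 1.76561320e-03, -4.12899506e+01, -2.60139978e+01, -1.99927504e-04,
        3.07865143e-03,  3.58680006e-05]), 'eef_pos': array([200.82469787, 484.79324156, 202.39855975]), 'ee_rot': array([-2.42602310e-04,  1.95152484e-01,  9.80772745e-01, -5.22145638e-04]), 'force': array([-0.04989744, -0.95641582, -1.29133696]), 'wrist_torque': array([-0.02053601, -0.00740178, -0.01969623]), 'grip_force': 0.0, 'grip_width': 0.9989343241201705}
```

View pics/top0.png

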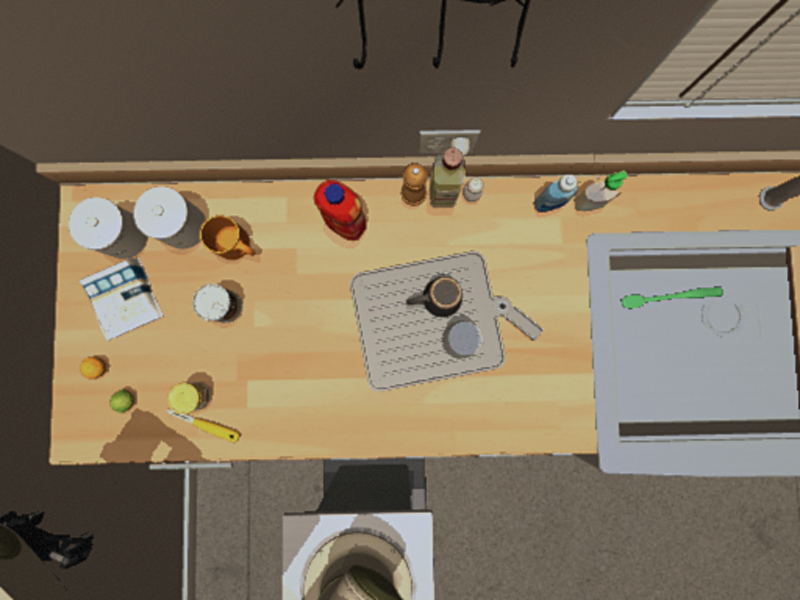

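View pics/side0.png

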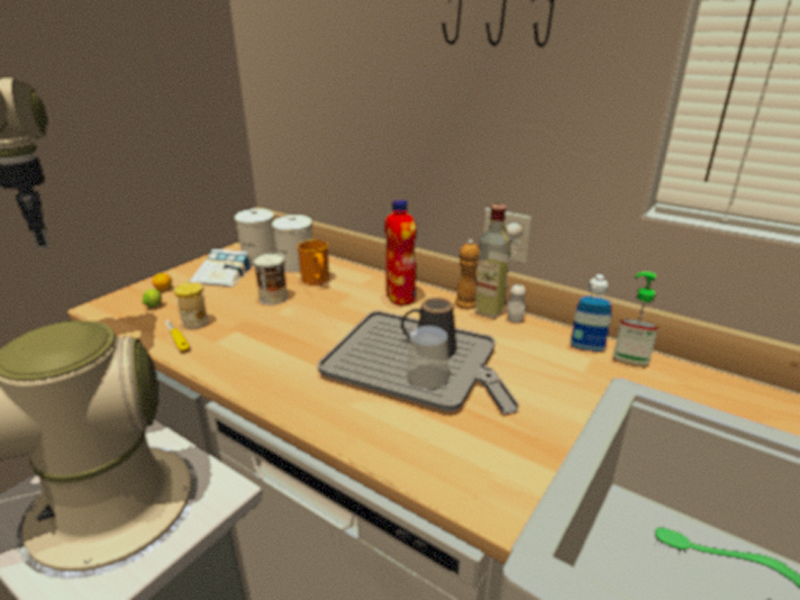

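The top view shows the tray at about (430,320), its spout hinge at about (502,305) and mouth at about (538,332), and the basin's near edge at about column 610. I'll enlarge that part.

```bash
python3 - <<'E'
from h import *
i=capture("top")[150:260,215:415]
cv2.imwrite("pics/c1.png",cv2.resize(i,(800,440),interpolation=cv2.INTER_CUBIC))
E
```

```text
(no output)
```

View pics/c1.png

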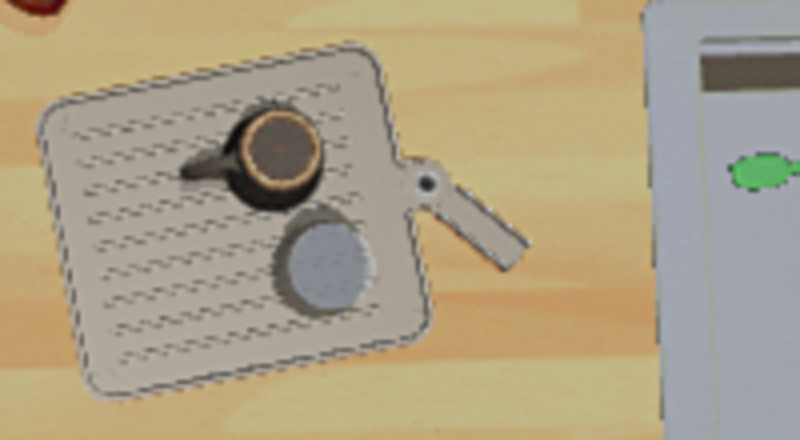

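The crop shows the hinge at (427,184), mouth centre at (517,257), tray sides from (42,140) to (88,380) and from (382,80) to (430,310), and the basin's inner edge running from (702,60) to (716,420).

```bash
cat >> h.py <<'E'
def C(x,y,z,x0=215,y0=150,s=4): return ray("top",x0+(x+.5)/s-.5,y0+(y+.5)/s-.5,z)[:2]
E
python3 - <<'E'
from h import *
P=dict(farA=(75,97,27),farB=(345,45,27),nearA=(130,397,27),nearB=(405,342,27),backA=(42,140,27),backB=(88,380,27),frA=(382,80,27),frB=(430,310,27),hinge=(427,184,20),mouth=(517,257,23),bas1=(702,60,3),bas2=(716,420,3),glass=(330,267,112),cup=(281,150,125))
W={k:C(*v) for k,v in P.items()}
for k in W: print(k,W[k])
a=lambda p,q:np.arctan2(*(W[q]-W[p])[::-1])
print("yaw far,near (dir -y)",a("farA","farB")+np.pi/2,a("nearA","nearB")+np.pi/2,"back,front(-x dir)",a("backB","backA"),a("frB","frA"),"spout",a("hinge","mouth")+np.pi/2,"len",np.linalg.norm(W["mouth"]-W["hinge"]), "basin", a("bas2","bas1"))
E
```

```text
farA [664.3 -25.6]
farB [ 704.7 -256.4]
nearA [411.4 -68. ]
nearB [ 452.3 -298.8]
backA [628.1   2.8]
backB [426.1 -33.3]
frA [ 674. -287.]
frB [ 478.5 -320.7]
hinge [ 585.  -323.3]
mouth [ 521.5 -396.5]
bas1 [ 689.9 -569.6]
bas2 [ 380.8 -564.5]
glass [ 513.8 -228.4]
cup [ 605.5 -191.4]
yaw far,near (dir -y) 0.17328770622196266 0.17538890303499444 back,front(-x dir) 0.17684592451773468 0.17070095316765654 spout -0.7145585956406593 len 96.90454065728808 basin -0.01649801772178161
```

```bash
python3 -m crank '[[[0,0,0,0,0,0.9,0],[0,0,0,0,0,0.9,0],[0,0,0,0,0,0.9,0],[0,0,0,0,0,0.9,0],[0,0,0,0,0,0.9,0],[0,0,0,0,0,0.9,0],[0,0,0,0,0,0.9,0],[0,0,0,0,0,0.9,0]]]' 30 | tail -c 700
python3 -m crank '[[[-0.5,0.7,0,0,0,0,0],[-1,0.7,0,0,0,0,0],[-1,0.7,0,0,0,0,0],[-1,0.7,0,0,0,0,0],[-1,0.7,0,0,0,0,0],[-1,0.7,0,0,0,0,0],[-1,0.7,0,0,0,0,0],[-1,0.7,0,0,0,0,0]]]' | tail -c 700
python3 -m crank '[[[-1,0,0,0,0,0,0],[-1,0,0,0,0,0,0],[-1,0,0,0,0,0,0],[-1,0,0,0,0,0,0],[-1,0,0,0,0,0,0],[-1,0,0,0,0,0,0],[-1,0,0,0,0,0,0],[-1,0,0,0,0,0,0]]]' | tail -c 700
```

```text
time_s: 0.95
eef_pos: [200.9, 484.9, 202.6]
ee_rot: [0.0, 0.645, 0.764, -0.0]
force: [-0.2, 0.1, -0.0]
grip_width: 0.001
grip_force: 0.0
time_s: 1.75
eef_pos: [371.8, 323.3, 202.7]
ee_rot: [-0.0, 0.643, 0.765, -0.0]
force: [0.2, 1.2, -0.2]
grip_width: 0.002
grip_force: 0.0
time_s: 2.55
eef_pos: [405.4, 126.3, 202.8]
ee_rot: [-0.0, 0.643, 0.765, -0.0]
force: [0.0, -0.2, 0.9]
grip_width: -0.003
grip_force: 0.0
```

```bash
python3 -m crank '[[[-1,0,0,0,0,0,0],[-1,0,0,0,0,0,0],[-1,0,0,0,0,0,0],[-1,0,0,0,0,0,0],[-1,0,0,0,0,0,0],[-1,0,0,0,0,0,0],[-1,0,0,0,0,0,0],[-1,0,0,0,0,0,0]]]' | tail -c 700
python3 -m crank '[[[-1,0,0,0,0,0,0],[-1,0,0,0,0,0,0],[-1,0,0,0,0,0,0],[-1,0,0,0,0,0,0],[-1,0,0,0,0,0,0],[-1,0,0,0,0,0,0],[-1,0,0,0,0,0,0],[-1,0,0,0,0,0,0]]]' | tail -c 700
python3 -m crank '[[[-0.9,0,0,0,0,0,0],[-0.9,0.16,0,0,0,0,0],[-0.9,0,0,0,0,0,0],[-0.8,0,0,0,0,0,0],[-0.4,0,0,0,0,0,0],[0,0,0.8,0,0,0,0],[0,0,0.9,0,0,0,0],[0,0,0.8,0,0,0,0]]]' | tail -c 700
```

```text
time_s: 3.35
eef_pos: [439.8, -70.7, 202.8]
ee_rot: [-0.0, 0.644, 0.765, -0.0]
force: [-0.7, -0.6, -0.6]
grip_width: -0.003
grip_force: 0.0
time_s: 4.15
eef_pos: [474.2, -267.7, 202.6]
ee_rot: [-0.0, 0.644, 0.765, 0.0]
force: [0.6, 0.6, -0.2]
grip_width: -0.002
grip_force: 0.0
time_s: 4.95
eef_pos: [494.7, -361.5, 139.2]
ee_rot: [-0.0, 0.643, 0.766, 0.0]
force: [-0.0, 0.1, 0.3]
grip_width: -0.001
grip_force: 0.0
```

```bash
python3 -m crank '[[[0,0,0.8,0,0,0,0],[0,0,0.8,0,0,0,0],[0,0,0.8,0,0,0,0],[0,0,0.8,0,0,0,0],[0,0,0.8,0,0,0,0],[0,0,0.7,0,0,0,0],[0,0,0.4,0,0,0,0],[0,0,0,0,0,0,0]]]' | tail -c 700
python3 - <<'E'
from h import *
p=sense()["eef_pos"][:2];h=np.array([585,-323.3]);ty=np.array([.985,.173]);tx=np.array([-.173,.985])
for s in(.889,.7,.5,.3,.15,0):
    f=.174-s;d=np.array([np.sin(f),-np.cos(f)]);n=np.array([-np.cos(f),-np.sin(f)])
    c=np.array([[a,b] for a in(11,-11) for b in(14.5,-14.5)])@np.array([tx,ty])
    off=16-min(c@n)  # finger extent toward spout
    t=h+80*d+off*n
    print(s,t.round(1),"tool x,y units",(tx@(t-p)/25).round(2),(ty@(t-p)/25).round(2));p=t
E
```

```text
time_s: 5.75
eef_pos: [494.4, -361.3, 11.7]
ee_rot: [-0.001, 0.643, 0.766, 0.0]
force: [0.2, -0.5, 0.3]
grip_width: -0.001
grip_force: 0.0
0.889 [ 507.1 -361.6] tool x,y units -0.1 0.5
0.7 [ 515.3 -375.3] tool x,y units -0.6 0.23
0.5 [ 527.2 -388.2] tool x,y units -0.59 0.38
0.3 [ 542.1 -398.5] tool x,y units -0.51 0.52
0.15 [ 554.9 -404. ] tool x,y units -0.31 0.47
0 [ 568.8 -407.4] tool x,y units -0.23 0.52
```

```bash
python3 -m crank '[[[-0.1,0.25,0,0,0,0,0],[0,0.25,0,0,0,0,0],[-0.3,0.12,0,0,0,0,0],[-0.3,0.12,0,0,0,0,0],[-0.3,0.18,0,0,0,0,0],[-0.3,0.2,0,0,0,0,0],[-0.25,0.26,0,0,0,0,0],[-0.25,0.26,0,0,0,0,0]]]' | tail -c 700
python3 -m crank '[[[-0.16,0.23,0,0,0,0,0],[-0.15,0.23,0,0,0,0,0],[-0.08,0.16,0,0,0,0,0],[-0.06,0.1,0,0,0,0,0],[0,0,0,0,0,0,0],[0,0,0,0,0,0,0],[0,0,0,0,0,0,0],[0,0,0,0,0,0,0]]]' | tail -c 700
python3 - <<'E'
from h import *
i=capture("top")[150:260,215:415]
cv2.imwrite("pics/c2.png",cv2.resize(i,(800,440),interpolation=cv2.INTER_CUBIC))
E
```

```text
time_s: 6.55
eef_pos: [543.5, -400.3, 13.1]
ee_rot: [0.0, 0.644, 0.765, -0.0]
force: [-0.0, 0.2, 0.1]
grip_width: 0.002
grip_force: 0.0
time_s: 7.35
eef_pos: [562.6, -407.3, 13.0]
ee_rot: [0.0, 0.644, 0.765, -0.0]
force: [0.8, -0.2, 0.1]
grip_width: 0.0
grip_force: 0.0
```

View pics/c2.png

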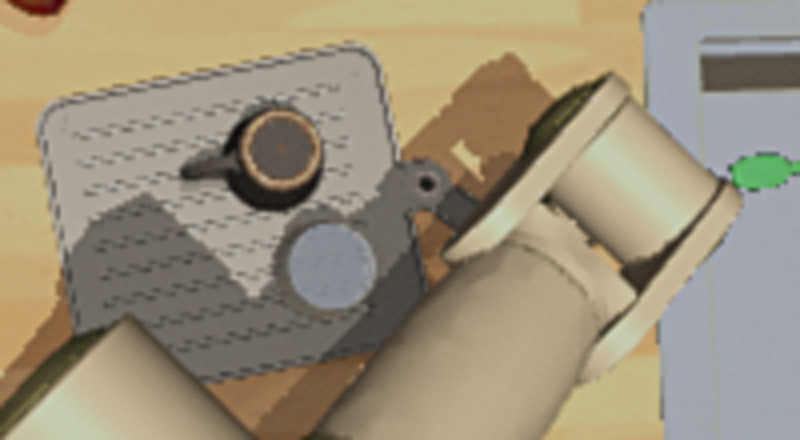

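The arm hides the spout, although its visible root at (455,205) still looks angled. The tray hasn't moved. I'll check with the side camera.

```bash
python3 - <<'E'
from h import *
i=capture("side")
u,v=proj("side",[570,-390,20]);u,v=int(u),int(v);print(u,v)
x0,y0=u-80,v-60;print(x0,y0)
cv2.imwrite("pics/s2.png",cv2.resize(i[y0:y0+120,x0:x0+160],(800,600),interpolation=cv2.INTER_CUBIC))
for p in([585,-323.3,23],[568,-422,23],[602,-422,23],[521,-396,23]):
    print(p,((proj("side",p)-[x0,y0])*5).round())
E
```

```text
331 249
251 189
[585, -323.3, 23] [308. 245.]
[568, -422, 23] [452. 318.]
[602, -422, 23] [476. 288.]
[521, -396, 23] [374. 344.]
```

View pics/s2.png

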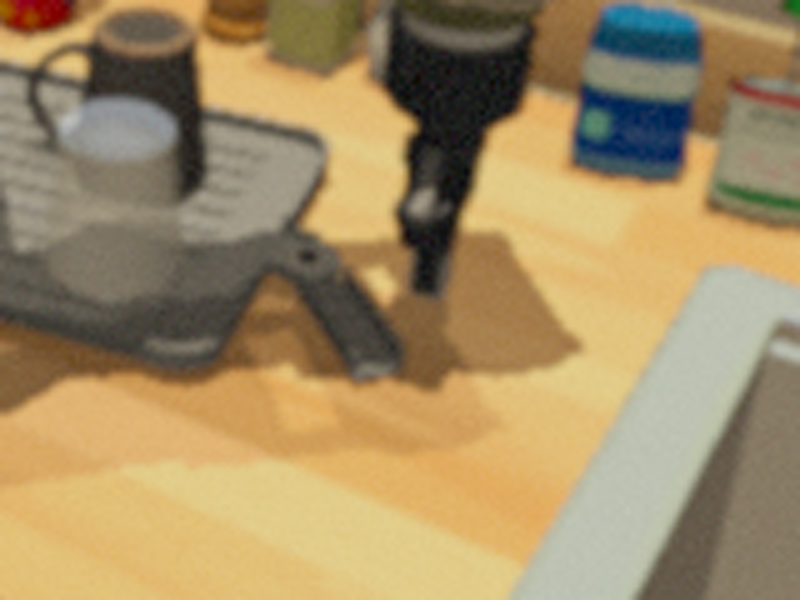

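The spout hasn't moved: it still runs from (308,250) to (375,360). The fingertip is at (430,293), beyond the spout and higher than I expected. I'll check the tip's real height.

```bash
python3 - <<'E'
from h import *
s=sense();print(s["eef_pos"],s["grip_width"],s["ee_rot"])
p=s["eef_pos"]
for z in(0,13,20,26,32,40): print(z,((proj("side",[p[0],p[1],z])-[251,189])*5).round())
# known checks
for q in([521.5,-396.5,23],[505,-405,7],[585,-323.3,25]):print(q,((proj("side",q)-[251,189])*5).round())
print(proj("side",[514,-228,112]),proj("side",[605,-191,125]))
E
```

```text
[ 562.62872503 -407.33315606   12.96833173] 0.002003846457305614 [ 1.01118849e-05  6.43505798e-01  7.65441237e-01 -3.05437712e-06]
0 [420. 346.]
13 [422. 328.]
20 [423. 318.]
26 [425. 309.]
32 [426. 300.]
40 [428. 290.]
[521.5, -396.5, 23] [376. 344.]
[505, -405, 7] [374. 389.]
[585, -323.3, 25] [308. 242.]
[273.8 213.7] [279.4 194. ]
```

```bash
python3 -m crank '[[[0,0,-0.8,0,0,0,0],[0,0,-0.7,0,0,0,0],[0.75,-0.77,0,0,0,0,0],[0.75,-0.77,0,0,0,0,0],[0.75,-0.77,0,0,0,0,0],[0,0,0.8,0,0,0,0],[0,0,0.7,0,0,0,0],[0,0,0,0,0,0,0]]]' | tail -c 700
python3 -m crank '[[[0,0,0.1,0,0,0,0],[0,0,0.1,0,0,0,0],[0,0,0.1,0,0,0,0],[0,0,0.08,0,0,0,0],[0,0,0,0,0,0,0],[0,0,0,0,0,0,0],[0,0,0,0,0,0,0],[0,0,0,0,0,0,0]]]' | tail -c 700
python3 - <<'E'
from h import *
i=capture("side");p=sense()["eef_pos"]
u,v=proj("side",p).astype(int);x0,y0=u-60,v-70;print(p,x0,y0)
cv2.imwrite("pics/s3.png",cv2.resize(i[y0:y0+100,x0:x0+130],(780,600),interpolation=cv2.INTER_CUBIC))
for z in(0,3,13,23,33): print(z,((proj("side",[p[0],p[1],z])-[x0,y0])*6).round())
E
```

```text
time_s: 8.25
eef_pos: [495.1, -360.9, 11.0]
ee_rot: [-0.002, 0.644, 0.765, 0.0]
force: [-0.1, -0.0, -0.1]
grip_width: -0.001
grip_force: 0.0
time_s: 9.05
eef_pos: [496.2, -361.9, 3.5]
ee_rot: [0.0, 0.643, 0.765, -0.0]
force: [0.0, -0.3, 0.5]
grip_width: 0.0
grip_force: 0.0
[ 496.17913852 -361.91228651    3.50306947] 250 193
0 [361. 430.]
3 [361. 425.]
13 [363. 408.]
23 [364. 391.]
33 [366. 374.]
```

View pics/s3.png

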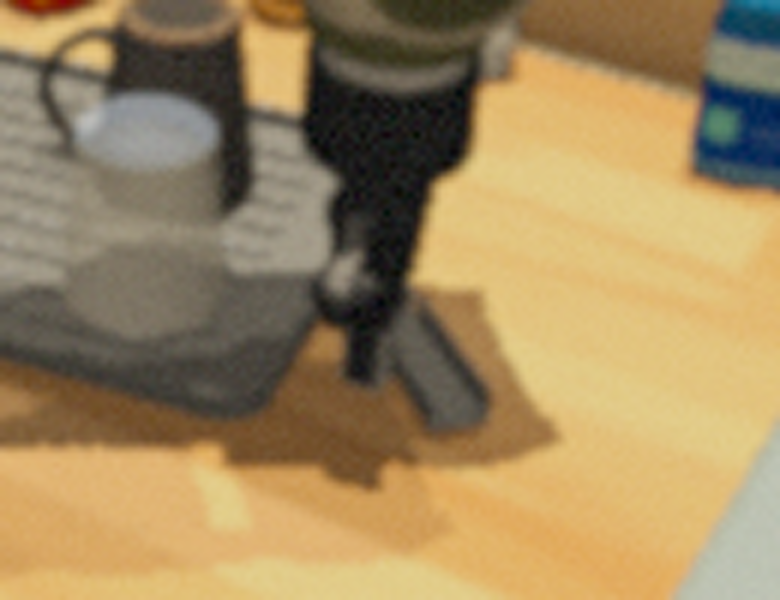

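The fingertip shows at (362,383), which matches a height of about 28 mm. So it is some 24 mm above the reported TCP, and I'll go lower while watching the force.

```bash
python3 -m crank '[[[0,0,0.08,0,0,0,0],[0,0,0.08,0,0,0,0],[0,0,0.08,0,0,0,0],[0,0,0.08,0,0,0,0],[0,0,0,0,0,0,0],[0,0,0,0,0,0,0],[0,0,0,0,0,0,0],[0,0,0,0,0,0,0]]]' | tail -c 700
python3 - <<'E'
from h import *
i=capture("side");p=sense()["eef_pos"];print(sense()["joints"].round(3),sense()["force"].round(1),p)
np.save("side.npy",i)
E
```

```text
time_s: 9.9
eef_pos: [496.2, -361.9, -4.5]
ee_rot: [0.0, 0.644, 0.765, -0.0]
force: [0.2, -0.1, 0.0]
grip_width: -0.001
grip_force: 0.0
[-0.821  0.727  1.423 -0.     0.992 -0.993] [ 0.2  0.1 -0.7] [ 496.17137115 -361.89394304   -4.50267048]
```

```bash
python3 -m crank '[[[0,0,0.06,0,0,0,0],[0,0,0.06,0,0,0,0],[0,0,0.06,0,0,0,0],[0,0,0.06,0,0,0,0],[0,0,0.06,0,0,0,0],[0,0,0,0,0,0,0],[0,0,0,0,0,0,0],[0,0,0,0,0,0,0]]]' | tail -c 700
python3 - <<'E'
from h import *
i=capture("side");p=sense()["eef_pos"]
x0,y0=270,220
cv2.imwrite("pics/s4.png",cv2.resize(i[y0:y0+66,x0:x0+80],(800,660),interpolation=cv2.INTER_CUBIC)[:600])
for z in(-12,0,8,12,16,23): print(z,((proj("side",[p[0],p[1],z])-[x0,y0])*10).round())
E
```

```text
time_s: 10.75
eef_pos: [496.2, -361.9, -12.0]
ee_rot: [0.0, 0.643, 0.765, -0.0]
force: [-0.0, 0.3, 0.2]
grip_width: -0.003
grip_force: 0.0
-12 [399. 480.]
0 [401. 447.]
8 [403. 424.]
12 [404. 413.]
16 [405. 402.]
23 [407. 382.]
```

View pics/s4.png

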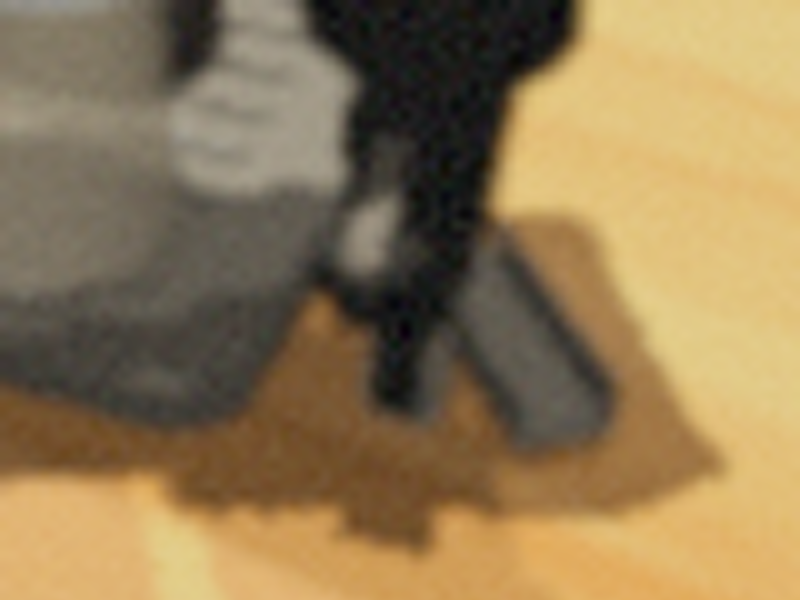

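The tip is now at (405,415), about 12 mm above the worktop and beside the spout wall. I'll go 2 mm lower and push again.

```bash
python3 -m crank '[[[-0.05,0.2,0.08,0,0,0,0],[0,0.25,0,0,0,0,0],[-0.3,0.12,0,0,0,0,0],[-0.3,0.12,0,0,0,0,0],[-0.3,0.18,0,0,0,0,0],[-0.3,0.2,0,0,0,0,0],[-0.25,0.26,0,0,0,0,0],[-0.25,0.26,0,0,0,0,0]]]' | tail -c 700
python3 -m crank '[[[-0.16,0.23,0,0,0,0,0],[-0.15,0.23,0,0,0,0,0],[-0.08,0.16,0,0,0,0,0],[-0.06,0.1,0,0,0,0,0],[0,0,0,0,0,0,0],[0,0,0,0,0,0,0],[0,0,0,0,0,0,0],[0,0,0,0,0,0,0]]]' | tail -c 700
python3 - <<'E'
from h import *
i=capture("side");x0,y0=270,200
cv2.imwrite("pics/s5.png",cv2.resize(i[y0:y0+75,x0:x0+100],(800,600),interpolation=cv2.INTER_CUBIC))
h=np.array([585,-323.3])
for s in(.2,.1,0):
    f=.174-s;d=np.array([np.sin(f),-np.cos(f)]);n=np.array([-np.cos(f),-np.sin(f)])
    print(s,[((proj("side",[*q,23])-[x0,y0])*8).round() for q in(h+22*d+16*n,h+100*d+16*n,h+100*d-16*n)])
E
```

```text
time_s: 11.6
eef_pos: [543.1, -398.9, -14.2]
ee_rot: [-0.0, 0.644, 0.765, -0.0]
force: [-0.7, 0.6, 0.7]
grip_width: 0.001
grip_force: 0.4
time_s: 12.4
eef_pos: [562.4, -406.1, -14.0]
ee_rot: [0.0, 0.644, 0.765, 0.0]
force: [-0.1, -0.0, -0.6]
grip_width: -0.0
grip_force: 0.0
0.2 [array([374., 346.]), array([573., 423.]), array([610., 379.])]
0.1 [array([380., 344.]), array([587., 410.]), array([615., 363.])]
0 [array([386., 342.]), array([599., 396.]), array([618., 347.])]
```

View pics/s5.png

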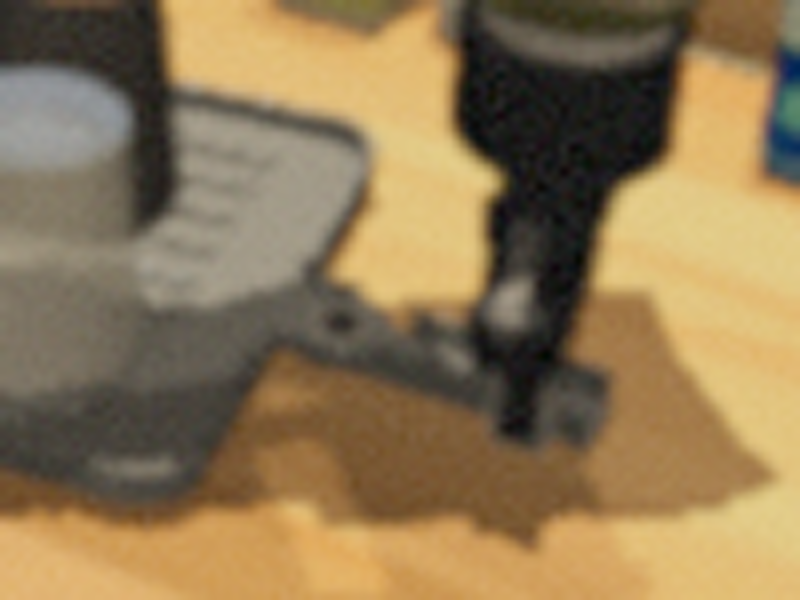

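```bash
python3 -m crank '[[[-0.02,0.1,0,0,0,0,0],[-0.02,0.1,0,0,0,0,0],[0,0,0,0,0,0,0],[0,-0.6,0,0,0,0,0],[0,-1,0,0,0,0,0],[0,-1,0,0,0,0,0],[0,-1,0,0,0,0,0],[0,-1,0,0,0,0,0]]]' | tail -c 700
python3 -m crank '[[[0,-1,0,0,0,0,0],[0,-0.7,0,0,0,0,0],[0,0,0,0,0,0,0],[0,0,0,0,0,0,0],[0,0,0,0,0,0,0],[0,0,0,0,0,0,0],[0,0,0,0,0,0,0],[0,0,0,0,0,0,0]]]' | tail -c 700
python3 - <<'E'
from h import *
i=capture("top")[165:225,305:405]
cv2.imwrite("pics/c3.png",cv2.resize(i,(800,480),interpolation=cv2.INTER_CUBIC))
E
```

```text
time_s: 13.25
eef_pos: [453.5, -426.1, -14.0]
ee_rot: [0.0, 0.643, 0.766, 0.0]
force: [-0.0, -0.2, 0.4]
grip_width: -0.002
grip_force: 0.0
time_s: 14.05
eef_pos: [412.7, -433.2, -14.2]
ee_rot: [0.0, 0.643, 0.766, -0.0]
force: [-0.1, 0.0, 0.0]
grip_width: -0.0
grip_force: 0.0
```

View pics/c3.png

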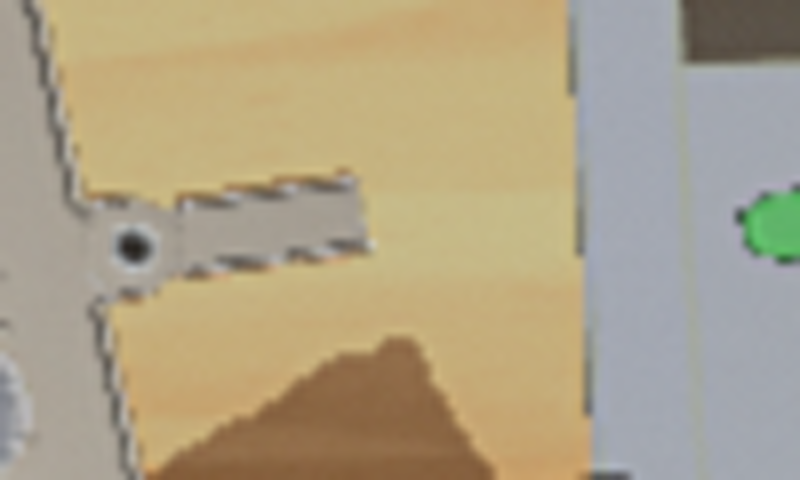

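The spout is nearly straight: hinge at (133,246), wall lines from (180,205) to (350,180) and from (190,272) to (370,247), mouth corners at (352,180) and (370,247).

```bash
python3 - <<'E'
from h import *
c=lambda x,y,z=23:C(x,y,z,305,165,8)
an=lambda p,q:np.arctan2(*(q-p)[::-1])
print("walls",an(c(180,205),c(350,180))+np.pi/2,an(c(190,272),c(370,247))+np.pi/2,"hinge-mouth",an(c(133,246,22),c(361,214))+np.pi/2)
print("tray front",an(c(132,470,27),c(102,325,27)),an(c(75,190,27),c(35,30,27)),c(133,246,22),c(361,214))
# line fit from gradient: gray spout mask
i=capture("top");p=i[165:225,305:405].astype(int)
m=((abs(p[...,2]-p[...,0])<28)&(p.sum(2)>330)).astype(np.uint8)
b=m[:, 27:43]
print("\n".join("".join(map(str,r)) for r in m[18:38,8:48]))
E
```

```text
walls 0.1272319539472644 0.11778773352325245 hinge-mouth 0.11967207725361817
tray front 0.16859693960943026 0.20910723851541269 [ 585.9 -322.3] [ 597.6 -419.6]
1000000000000000000000000000000000000000
1000000000000000000000000000000000000000
1000000000000000000000000000000000000000
0100000000000000000000000000000000000000
0100000000000000000000000000000000110000
0100000000000000000000000001111000011000
1100000000000000000011111001111111111000
1111111111000001110011111111111111111000
1111111111110111111111111111111111111000
1111111111111111111111111111111111111000
1111111111111111111111111111111111111100
1111111001111111111111111111111111111100
1111111000111111111111111111111111001110
1111111000011111111111111111011111100000
1111111100111111111110011111000000000000
1111111111111111111110000000000000000000
1111111111111000000000000000000000000000
1111111111110000000000000000000000000000
1111111111100000000000000000000000000000
1111111000000000000000000000000000000000
```

```bash
python3 -m crank '[[[0,1,0,0,0,0,0],[0,1,0,0,0,0,0],[0,1,0,0,0,0,0],[0,1,0,0,0,0,0],[0,1,0,0,0,0,0],[0,0.6,0,0,0,0,0],[0,0.5,0,0,0,0,0],[0,0.2,0,0,0,0,0]]]' | tail -c 700
python3 -m crank '[[[0,0.1,0,0,0,0,0],[0,0.06,0,0,0,0,0],[0,0,0,0,0,0,0],[0,0,0,0,0,0,0],[0,-0.6,0,0,0,0,0],[0,-0.6,-0.6,0,0,0,0],[0,0,-1,0,0,0,0],[0,0,-1,0,0,0,0]]]' | tail -c 700
python3 -m crank '[[[0,-1,-1,0,0,0,0],[0,-1,-1,0,0,0,0],[0,-1,-1,0,0,0,0],[0,-1,-1,0,0,0,0],[0,-1,-0.5,0,0,0,0],[0,-1,0,0,0,0,0],[0,0,0,0,0,0,0],[0,0,0,0,0,0,0]]]' | tail -c 700
python3 - <<'E'
from h import *
I=capture("top");p=I[165:225,305:405]
cv2.imwrite("pics/c4.png",cv2.resize(p,(800,480),interpolation=cv2.INTER_CUBIC))
print("detergent base",ray("top",358/1.5625,238/1.5625,0),ray("top",368/1.5625,225/1.5625,0),ray("top",345/1.5625,238/1.5625,0))
E
```

```text
time_s: 14.95
eef_pos: [568.4, -405.7, -14.3]
ee_rot: [0.0, 0.643, 0.766, 0.0]
force: [-1.3, -0.3, 0.7]
grip_width: -0.002
grip_force: 0.4
time_s: 15.75
eef_pos: [541.2, -410.9, 51.7]
ee_rot: [-0.0, 0.644, 0.765, 0.0]
force: [0.5, 0.0, 0.2]
grip_width: 0.0
grip_force: 0.0
time_s: 16.55
eef_pos: [394.1, -436.6, 163.6]
ee_rot: [0.0, 0.644, 0.765, 0.0]
force: [1.1, -0.2, -0.2]
grip_width: 0.002
grip_force: 0.0
detergent base [744.2 -10.4   0. ] [773.3 -33.1   0. ] [744.8  18.6   0. ]
```

View pics/c4.png

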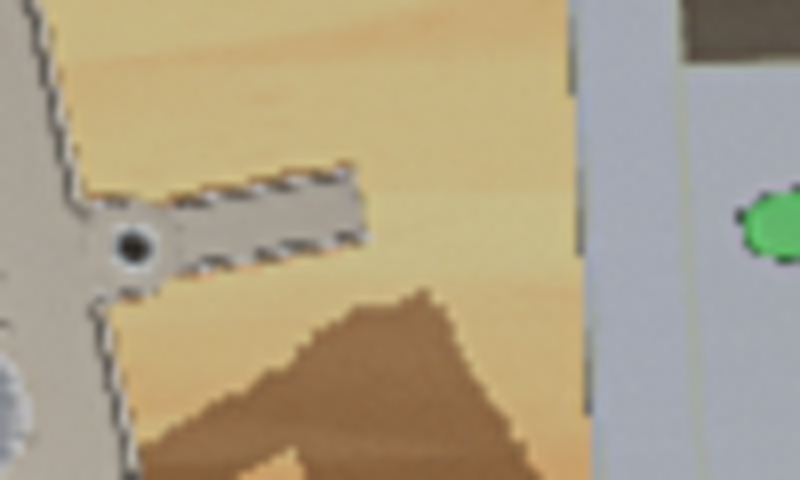

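The mouth centre is now at about (358,204), so the spout is within about 0.01 rad of straight. Next I'll move behind the tray with the gripper open.

```bash
python3 -m crank '[[[0.5,0.2,-0.5,0,0,0,85],[1,0.5,-0.5,0,0,0,85],[1,0.5,0,0,0,0,85],[1,0.5,0,0,0,0,85],[1,0.5,0,0,0,0,85],[1,0.5,0,0,0,0,85],[1,0.5,0,0,0,0,85],[1,0.5,0,0,0,0,85]]]' | tail -c 700
python3 -m crank '[[[1,0.5,0,0,0,0,85],[1,0.5,0,0,0,0,85],[1,0.5,0,0,0,0,85],[1,0.5,0,0,0,0,85],[1,0.5,0,0,0,0,85],[1,0.5,0,0,0,0,85],[1,0.5,0,0,0,0,85],[1,0.5,0,0,0,0,85]]]' | tail -c 700
python3 -m crank '[[[1,0.4,0,0,0,0,85],[0.9,0.2,0,0,0,0,85],[0,0,1,0,0,0,85],[0,0,1,0,0,0,85],[0,0,1,0,0,0,85],[0,0,1,0,0,0,85],[0,0,1,0,0,0,85],[0,0,1,0,0,0,85]]]' | tail -c 700
python3 - <<'E'
from h import *
p=sense()["eef_pos"];c=np.array([556.5,-157.3]);tx=np.array([-.173,.985]);ty=np.array([.985,.173])
print(p,"tray y",tx@(p[:2]-c),"tray x",ty@(p[:2]-c))
E
```

```text
time_s: 17.4
eef_pos: [453.9, -233.5, 189.2]
ee_rot: [0.0, 0.643, 0.766, 0.0]
force: [-0.2, -0.8, 0.3]
grip_width: 0.994
grip_force: 0.0
time_s: 18.2
eef_pos: [517.5, -19.2, 189.2]
ee_rot: [0.0, 0.643, 0.766, 0.0]
force: [0.2, -0.4, 0.7]
grip_width: 0.993
grip_force: 0.0
time_s: 19.0
eef_pos: [524.0, 29.0, 38.2]
ee_rot: [0.0, 0.643, 0.766, 0.0]
force: [0.6, -0.7, 0.2]
grip_width: 0.991
grip_force: 0.0
[523.96236201  29.0246515   38.19401012] tray y 189.15879309725818 tray x 0.18459129385167822
```

```bash
python3 -m crank '[[[0,0,0.5,0,0,0,85],[0,0,0.5,0,0,0,85],[0,0,0.4,0,0,0,85],[0,0,0.3,0,0,0,85],[0,0,0.2,0,0,0,85],[0,0,0.1,0,0,0,85],[0,0,0,0,0,0,85],[0,0,0,0,0,0,85]]]' | tail -c 700
python3 - <<'E'
from h import *
i=capture("side");p=sense()["eef_pos"]
u,v=proj("side",p).astype(int);x0,y0=u-40,v-40
cv2.imwrite("pics/s6.png",cv2.resize(i[y0:y0+60,x0:x0+80],(800,600),interpolation=cv2.INTER_CUBIC))
ty=np.array([.985,.173])
for z in(0,10,20,30): print(z,*[((proj("side",[*(p[:2]+k*ty),z])-[x0,y0])*10).round() for k in(-43,0,43)])
E
```

```text
time_s: 19.8
eef_pos: [524.1, 27.6, -11.3]
ee_rot: [0.0, 0.644, 0.765, 0.0]
force: [0.2, -0.1, -0.5]
grip_width: 0.993
grip_force: 0.0
0 [340. 435.] [407. 372.] [470. 313.]
10 [338. 410.] [405. 348.] [468. 289.]
20 [335. 385.] [403. 323.] [467. 264.]
30 [333. 359.] [401. 298.] [465. 240.]
```

View pics/s6.png

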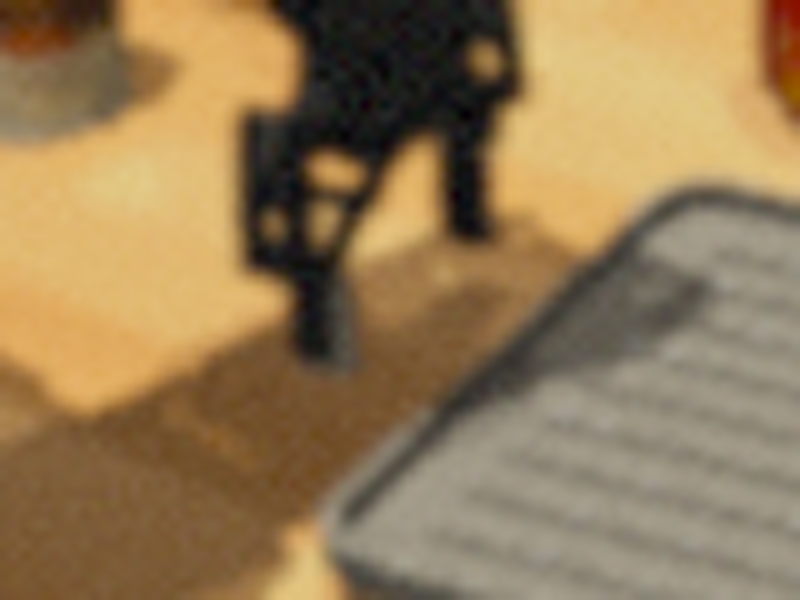

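The open tips show at (330,362) and (470,240), about 29 mm up. I need to go down about 16 mm more before moving in on the back wall.

```bash
python3 -m crank '[[[0,0,0.2,0,0,0,85],[0,0,0.2,0,0,0,85],[0,0,0.12,0,0,0,85],[0,0,0.1,0,0,0,85],[-0.3,0,0,0,0,0,85],[-0.3,0,0,0,0,0,85],[-0.2,0,0,0,0,0,85],[-0.1,0,0,0,0,0,85]]]' | tail -c 700
python3 -m crank '[[[-0.08,0,0,0,0,0,85],[-0.08,0,0,0,0,0,85],[-0.08,0,0,0,0,0,85],[-0.08,0,0,0,0,0,85],[-0.08,0,0,0,0,0,85],[-0.08,0,0,0,0,0,85],[-0.08,0,0,0,0,0,85],[-0.08,0,0,0,0,0,85]]]' | tail -c 700
```

```text
time_s: 20.65
eef_pos: [528.0, 4.7, -27.0]
ee_rot: [0.0, 0.644, 0.765, 0.0]
force: [-0.2, -0.0, 0.8]
grip_width: 0.996
grip_force: 0.0
time_s: 21.45
eef_pos: [530.0, -8.9, -27.1]
ee_rot: [-0.001, 0.643, 0.766, 0.0]
force: [-1.9, 6.9, 2.8]
grip_width: 0.996
grip_force: 4.2
```

```bash
for k in 1; do python3 -m crank '[[[-0.1,0,0,0,0,0,85],[-0.12,0,0,0,0,0.03,85],[-0.14,0,0,0,0,0.04,85],[-0.16,0,0,0,0,0.04,85],[-0.16,0,0,0,0,0.04,85],[-0.16,0,0,0,0,0.04,85],[-0.16,0,0,0,0,0.04,85],[-0.16,0,0,0,0,0.04,85]]]' | tail -c 700; done
python3 -m crank '[[[-0.16,0,0,0,0,0.04,85],[-0.16,0,0,0,0,0.04,85],[-0.16,0,0,0,0,0.04,85],[-0.16,0,0,0,0,0.04,85],[-0.16,0,0,0,0,0.04,85],[-0.14,0,0,0,0,0.04,85],[-0.12,0,0,0,0,0.03,85],[-0.08,0,0,0,0,0,85]]]' | tail -c 700
python3 - <<'E'
from h import *
cv2.imwrite("pics/c5.png",cv2.resize(capture("top")[130:260,215:415],(800,520),interpolation=cv2.INTER_CUBIC))
E
```

```text
time_s: 22.25
eef_pos: [534.9, -37.7, -27.1]
ee_rot: [-0.001, 0.657, 0.753, 0.0]
force: [1.3, 7.9, 1.8]
grip_width: 0.994
grip_force: 3.9
time_s: 23.05
eef_pos: [538.3, -66.1, -27.1]
ee_rot: [-0.001, 0.672, 0.741, 0.0]
force: [0.2, 7.5, 2.8]
grip_width: 0.995
grip_force: 4.0
```

View pics/c5.png

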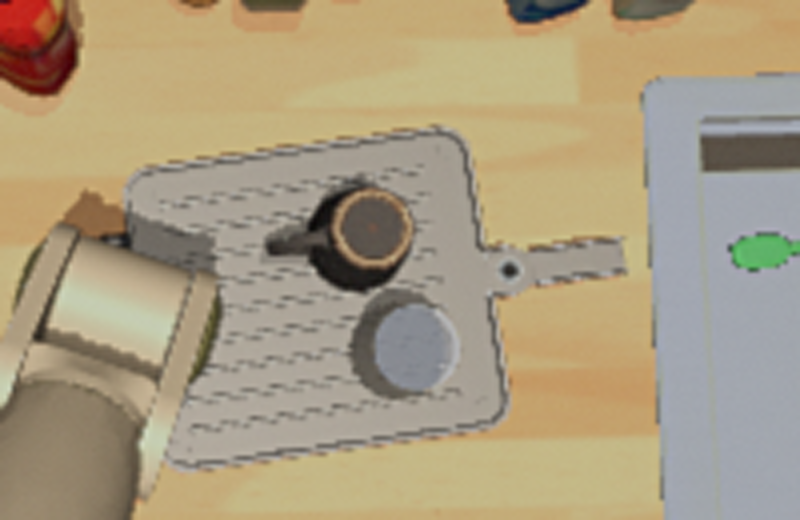

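That view shows everything standing. The hinge is at (511,270), the mouth at (622,257), and the far side runs from (155,172) to (440,128). I've now viewed 12 pictures, over the limit of 10, so I'll view no more and measure with image code from here.

```bash
cat > m.py <<'E'
from h import *
def meas(px=(511,270)):
    I=np.mean([capture("top").astype(float) for _ in range(2)],0)
    sat=I[...,2]-I[...,0]            # wood: strongly positive; grey: ~0
    def cross(row,a,b,rising):       # sub-pixel column where sat crosses 45
        r=sat[row]-45
        for c in (range(a,b) if a<b else range(a,b,-1)):
            d=1 if a<b else -1
            if (r[c]>0)!=(r[c+d]>0): return c+d*r[c]/(r[c]-r[c+d])
    fit=lambda P:np.polyfit(P[:,0],P[:,1],1)
    out={}
    # sink outer rim: scan right from wood
    rows=[v for v in range(155,252)]
    def line(pts,z):
        W=np.array([ray("top",u,v,z)[:2] for u,v in pts]);
        for _ in range(4):
            k=fit(W);e=abs(W[:,1]-np.polyval(k,W[:,0]));W=W[e<=max(1.5,np.percentile(e,85))]
        return fit(W),len(W)
    out["rim"]=line([(u,v) for v in rows for u in [cross(v,385,366,0)] if u],3)
    hu,hv=215+px[0]/4,130+px[1]/4
    fr=[]
    for v in list(range(int(hv)-26,int(hv)-9))+list(range(int(hv)+10,int(hv)+30)):
        u=cross(v,int(hu)+14,int(hu)-25,0)
        if u: fr.append((u,v))
    out["front"]=line(fr,27)
    # hinge dark dot
    g=I.sum(2)[int(hv)-4:int(hv)+5,int(hu)-4:int(hu)+5];w=np.clip(400-g,0,None)
    yy,xx=np.mgrid[int(hv)-4:int(hv)+5,int(hu)-4:int(hu)+5]
    out["hinge"]=ray("top",(w*xx).sum()/w.sum(),(w*yy).sum()/w.sum(),22)
    return out,I,sat
if __name__=="__main__":
    import sys
    o,I,sat=meas((float(sys.argv[1]),float(sys.argv[2])))
    (kr,nr),(kf,nf)=o["rim"],o["front"];h=o["hinge"]
    print("rim slope,y@570",kr[0].round(4),np.polyval(kr,h[0]).round(1),nr,"front slope",kf[0].round(4),"front y at hinge x",np.polyval(kf,h[0]).round(1),nf,"hinge",h)
E
python3 m.py 511 270; python3 - <<'E'
from h import *
c=lambda x,y,z:C(x,y,z,215,130,4)
a,b=c(155,172,27),c(440,128,27);print("far yaw",np.arctan2(*(b-a)[::-1])+np.pi/2)
a,b=c(511,270,22),c(622,257,23);print("spout yaw",np.arctan2(*(b-a)[::-1])+np.pi/2,a,b)
r=sense()["ee_rot"];print("tool yaw",2*np.arctan2(r[2],r[1])-np.pi/2)
E
```

```text
rim slope,y@570 -0.0005 -517.6 97 front slope 0.1184 front y at hinge x -375.1 37 hinge [ 578.4 -392.9   22. ]
far yaw 0.13574735340724597
spout yaw 0.09694671616482475 [ 578.4 -394.1] [ 587.6 -488.7]
tool yaw 0.09809561769013642
```

```bash
cat > m2.py <<'E'
from m import *
# fit edges by template: tray outline + spout rendered -> maximise agreement with grey/wood mask
from scipy.optimize import minimize
import sys
def fitpose(x0,I,vmask=None):
    sat=cv2.GaussianBlur(I,(0,0),.6);sat=sat[...,2]-sat[...,0]
    rng=np.arange(-125,111,6.)
    def samp(tx,ty,z,P,nx,ny):
        pass
    def pts(q):
        x,y,t,s=q;c,sn=np.cos(t),np.sin(t);out=[]
        def add(px,py,nx,ny,z):
            for d in(-5,5): out.append((x+c*(px+nx*d)-sn*(py+ny*d),y+sn*(px+nx*d)+c*(py+ny*d),z,d))
        for k in np.arange(-100,101,5.):
            if abs(k)>34: add(k,-150,0,-1,27)     # front side
        for k in np.arange(-115,116,5.): add(130,k,1,0,27)   # far side
        cs,ss=np.cos(s),np.sin(s)
        for a in np.arange(40,96,4.):
            for n in(-1,1):
                px,py=-ss*a+n*cs*16,-168-cs*a-n*ss*16
                add(px,py,n*cs,-n*ss,23)
        for n in np.arange(-12,13,4.): add(-ss*100+n*cs,-168-cs*100-n*ss,-ss,-cs,23)
        return np.array(out)
    m=camera_model("top");T=np.linalg.inv(np.array(m["world_from_camera"]))
    def cost(q):
        P=pts(q);Cc=P[:,:3]@T[:3,:3].T+T[:3,3]
        u=m["cx"]+m["fx"]*Cc[:,0]/-Cc[:,2];v=m["cy"]-m["fy"]*Cc[:,1]/-Cc[:,2]
        g=cv2.remap(sat.astype(np.float32),u[None].astype(np.float32),v[None].astype(np.float32),cv2.INTER_LINEAR)[0]
        return -np.clip(g,0,90)@np.sign(P[:,3])/len(P)
    best=min((minimize(cost,np.array(x0)+d,method="Nelder-Mead",options=dict(initial_simplex=None,xatol=1e-3,fatol=1e-4,maxiter=2000)) for d in ([0,0,0,0],[3,3,.03,.03],[-3,-3,-.03,-.03],[3,-3,-.02,.05],[-3,3,.02,-.05])),key=lambda r:r.fun)
    return best.x,best.fun
if __name__=="__main__":
    I=np.mean([capture("top").astype(float) for _ in range(2)],0)
    q,f=fitpose([float(a) for a in sys.argv[1:5]],I)
    mouth=[q[0]+168*np.sin(q[2])+100*np.sin(q[2]-q[3]),q[1]-168*np.cos(q[2])-100*np.cos(q[2]-q[3])]
    print("x y yaw s",q.round(4),f.round(2),"mouth",np.round(mouth,1))
    np.save("I.npy",I)
E
python3 m2.py 558 -228 0.125 0.02
python3 - <<'E'
from h import *
I=np.load("I.npy")
for v in(185,205,225):
    print(v);print([tuple(I[v,u].astype(int)) for u in range(374,398)])
print([ (u,ray("top",u,205,3)[1]) for u in(377,378,379,391,392,393)])
E
```

```text
x y yaw s [ 5.581435e+02 -2.261877e+02  1.172000e-01 -1.050000e-02] -26.82 mouth [ 590.5 -492.2]
185
[(np.int64(126), np.int64(177), np.int64(196)), (np.int64(125), np.int64(178), np.int64(197)), (np.int64(133), np.int64(176), np.int64(193)), (np.int64(158), np.int64(159), np.int64(156)), (np.int64(162), np.int64(163), np.int64(159)), (np.int64(176), np.int64(166), np.int64(161)), (np.int64(178), np.int64(167), np.int64(163)), (np.int64(177), np.int64(167), np.int64(163)), (np.int64(176), np.int64(166), np.int64(162)), (np.int64(176), np.int64(166), np.int64(162)), (np.int64(176), np.int64(166), np.int64(162)), (np.int64(176), np.int64(166), np.int64(161)), (np.int64(177), np.int64(166), np.int64(162)), (np.int64(177), np.int64(167), np.int64(163)), (np.int64(177), np.int64(166), np.int64(161)), (np.int64(173), np.int64(166), np.int64(162)), (np.int64(154), np.int64(166), np.int64(163)), (np.int64(169), np.int64(167), np.int64(161)), (np.int64(176), np.int64(167), np.int64(162)), (np.int64(175), np.int64(166), np.int64(161)), (np.int64(175), np.int64(166), np.int64(162)), (np.int64(1
[... 1858 characters left out ...]
66), np.int64(163)), (np.int64(175), np.int64(167), np.int64(162)), (np.int64(175), np.int64(166), np.int64(162)), (np.int64(174), np.int64(165), np.int64(161)), (np.int64(175), np.int64(166), np.int64(161)), (np.int64(175), np.int64(167), np.int64(162)), (np.int64(161), np.int64(167), np.int64(163)), (np.int64(164), np.int64(166), np.int64(162)), (np.int64(176), np.int64(167), np.int64(162)), (np.int64(175), np.int64(166), np.int64(161)), (np.int64(175), np.int64(166), np.int64(162)), (np.int64(174), np.int64(166), np.int64(161))]
[(377, np.float64(-516.6)), (378, np.float64(-520.1)), (379, np.float64(-523.5)), (391, np.float64(-564.9)), (392, np.float64(-568.3)), (393, np.float64(-571.8))]
```

```bash
python3 -m crank '[[[-0.1,0,0,0,0,0,85],[-0.12,0,0,0,0,0.03,85],[-0.14,0,0,0,0,0.05,85],[-0.16,0,0,0,0,0.05,85],[-0.16,0,0,0,0,0.05,85],[-0.16,0,0,0,0,0.05,85],[-0.16,0,0,0,0,0.05,85],[-0.16,0,0,0,0,0.05,85]]]' | tail -c 700
python3 -m crank '[[[-0.16,0,0,0,0,0.05,85],[-0.16,0,0,0,0,0.05,85],[-0.16,0,0,0,0,0.05,85],[-0.16,0,0,0,0,0.05,85],[-0.16,0,0,0,0,0.05,85],[-0.16,0,0,0,0,0.05,85],[-0.14,0,0,0,0,0.03,85],[-0.1,0,0,0,0,0,85]]]' | tail -c 700
python3 m2.py 562 -285 0.05 0
```

```text
time_s: 24.1
eef_pos: [540.6, -95.0, -27.1]
ee_rot: [-0.001, 0.688, 0.725, 0.0]
force: [0.8, 8.2, 2.0]
grip_width: 0.992
grip_force: 3.9
time_s: 24.9
eef_pos: [541.5, -125.0, -27.1]
ee_rot: [-0.001, 0.705, 0.709, 0.0]
force: [-0.0, 7.8, 1.2]
grip_width: 0.997
grip_force: 4.0
x y yaw s [ 5.528077e+02 -2.876281e+02  6.930000e-02 -2.970000e-02] -19.87 mouth [ 574.3 -554.7]
```

```bash
cat > m3.py <<'E'
from h import *
import sys
# separate edge lines of the tray by column/row scans on the wood/grey contrast
I=np.mean([capture("top").astype(float) for _ in range(3)],0);np.save("I.npy",I)
sat=I[...,2]-I[...,0]
cx,cy,yaw=map(float,sys.argv[1:4]);c,s=np.cos(yaw),np.sin(yaw)
w=lambda px,py,z:np.array([cx+c*px-s*py,cy+s*px+c*py,z])
def edge(p0s,n,z,name):
    W=[]
    for p in p0s:
        ds=np.arange(12,-12.1,-.5)   # from outside inward
        uv=np.array([proj("top",w(p[0]+n[0]*d,p[1]+n[1]*d,z)) for d in ds],np.float32)
        g=cv2.remap(sat.astype(np.float32),uv[None,:,0].copy(),uv[None,:,1].copy(),cv2.INTER_LINEAR)[0]
        k=np.where(g<45)[0]
        if len(k) and k[0]>0: W.append(w(p[0]+n[0]*ds[k[0]],p[1]+n[1]*ds[k[0]],z)[:2])
    W=np.array(W);a,b=(0,1) if n[1] else (1,0)
    for _ in range(4):
        f=np.polyfit(W[:,a],W[:,b],1);e=abs(W[:,b]-np.polyval(f,W[:,a]));W=W[e<=max(1.2,np.percentile(e,85))]
    print(name,"yaw",(f[0] if n[1] else -f[0]).round(4),"n",len(W),"mid",W.mean(0).round(1),"rms",e.std().round(2))
edge([(k,-150) for k in np.arange(-100,101,4.) if abs(k)>34],(0,-1),27,"front")
edge([(130,k) for k in np.arange(-118,119,4.)],(1,0),27,"far")
edge([(-130,k) for k in np.arange(-118,119,4.)],(-1,0),27,"near")
edge([(k,150) for k in np.arange(60,101,4.)],(0,1),27,"back+x")
for n in(-1,1): edge([(n*16,-168-k) for k in np.arange(30,float(sys.argv[4]),2.5)],(n,0),23,"spout%d"%n)
h=proj("top",w(0,-168,22)).astype(int);g=I.sum(2)[h[1]-6:h[1]+7,h[0]-6:h[0]+7];q=np.clip(330-g,0,None)
yy,xx=np.mgrid[h[1]-6:h[1]+7,h[0]-6:h[0]+7];print("hinge",ray("top",(q*xx).sum()/q.sum(),(q*yy).sum()/q.sum(),22),g.min())
E
python3 m3.py 555 -287 0.03 62
```

```text
front yaw 0.0655 n 34 mid [ 559.5 -438. ] rms 0.21Traceback (most recent call last):
  File "m3.py", line 21, in <module>
    edge([(130,k) for k in np.arange(-118,119,4.)],(1,0),27,"far")
    ~~~~^^^^^^^^^^^^^^^^^^^^^^^^^^^^^^^^^^^^^^^^^^^^^^^^^^^^^^^^^^
  File "m3.py", line 12, in edge
    uv=np.array([proj("top",w(p[0]+n[0]*d,p[1]+n[1]*d,z)) for d in ds],np.float32)
                 ~~~~^^^^^^^^^^^^^^^^^^^^^^^^^^^^^^^^^^^^
  File "h.py", line 8, in proj
    m=camera_model(n);T=np.linalg.inv(np.array(m["world_from_camera"]))
ValueError: time passes only in moves, steps and waits
```

```bash
python3 - <<'E'
s=open('h.py').read().replace('m=camera_model(n)','m=CM(n)').replace('def ray','from functools import lru_cache\nCM=lru_cache(None)(lambda n:camera_model(n))\ndef ray',1)
open('h.py','w').write(s)
E
python3 m3.py 555 -287 0.05 62
```

```text
front yaw 0.0659 n 34 mid [ 562.5 -437.8] rms 0.26
far yaw 0.0695 n 60 mid [ 682.4 -280.6] rms 0.25
near yaw 0.0691 n 60 mid [ 423.2 -293.6] rms 0.25
back+x yaw 0.039 n 6 mid [ 637.4 -131.9] rms 0.29
spout-1 yaw 0.0573 n 10 mid [ 551.3 -496.7] rms 0.07
spout1 yaw 0.0773 n 11 mid [ 583.  -496.4] rms 0.17
hinge [ 564.3 -454.8   22. ] 106.66666666666666
```

Tray yaw is 0.068 and the spout is aligned with it (s≈0), but the tool is already square, so only the far finger was pushing. I'll shift the contact toward the far side to turn the tray.

```bash
python3 -m crank '[[[0.2,0,0,0,0,0,85],[0.2,0,0,0,0,0.04,85],[0,0.7,0,0,0,0,85],[0,0.7,0,0,0,0,85],[0,0.7,0,0,0,0,85],[-0.1,0,0,0,0,0,85],[-0.1,0,0,0,0,0,85],[-0.05,0,0,0,0,0,85]]]' | tail -c 700
python3 -m crank '[[[-0.08,0,0,0,0,0,85],[-0.08,0,0,0,0,0,85],[-0.08,0,0,0,0,0,85],[-0.08,0,0,0,0,0,85],[-0.06,0,0,0,0,0,85],[0,0,0,0,0,0,85],[0,0,0,0,0,0,85],[0,0,0,0,0,0,85]]]' | tail -c 700
python3 m3.py 553 -291 0.04 58
```

```text
time_s: 26.1
eef_pos: [593.2, -121.8, -27.4]
ee_rot: [-0.001, 0.707, 0.707, 0.0]
force: [2.8, 6.0, -2.2]
grip_width: 0.996
grip_force: 2.9
time_s: 26.9
eef_pos: [593.2, -131.1, -27.4]
ee_rot: [-0.001, 0.707, 0.707, -0.0]
force: [0.7, 4.6, -0.9]
grip_width: 0.994
grip_force: 2.6
front yaw 0.0494 n 34 mid [ 559.2 -446.4] rms 0.26
far yaw 0.054 n 60 mid [ 679.7 -285.9] rms 0.2
near yaw 0.0543 n 60 mid [ 420.3 -296.3] rms 0.24Traceback (most recent call last):
  File "m3.py", line 23, in <module>
    edge([(k,150) for k in np.arange(60,101,4.)],(0,1),27,"back+x")
    ~~~~^^^^^^^^^^^^^^^^^^^^^^^^^^^^^^^^^^^^^^^^^^^^^^^^^^^^^^^^^^^
  File "m3.py", line 18, in edge
    f=np.polyfit(W[:,a],W[:,b],1);e=abs(W[:,b]-np.polyval(f,W[:,a]));W=W[e<=max(1.2,np.percentile(e,85))]
                 ~^^^^^
IndexError: too many indices for array: array is 1-dimensional, but 2 were indexed
```

```bash
sed -i '/"back+x"/d' m3.py; python3 -m crank '[[[-0.08,0,0,0,0,0,85],[-0.08,0,0,0,0,0,85],[-0.08,0,0,0,0,0,85],[-0.08,0,0,0,0,0,85],[-0.08,0,0,0,0,0,85],[-0.08,0,0,0,0,0,85],[0,0,0,0,0,0,85],[0,0,0,0,0,0,85]]]' | tail -c 700
python3 m3.py 550 -298 0.03 50
```

```text
time_s: 27.85
eef_pos: [593.4, -143.5, -27.4]
ee_rot: [-0.001, 0.707, 0.707, -0.0]
force: [0.1, 4.1, -2.1]
grip_width: 0.993
grip_force: 2.1
front yaw 0.0278 n 34 mid [ 554.8 -456.5] rms 0.2
far yaw 0.0326 n 60 mid [ 676.6 -294.2] rms 0.21
near yaw 0.0326 n 59 mid [ 417.4 -302.6] rms 0.24
spout-1 yaw -0.0102 n 6 mid [ 537.4 -502.7] rms 0.16
spout1 yaw 0.0128 n 6 mid [ 568.7 -501.8] rms 0.12
hinge [ 555.1 -471.2   22. ] 104.66666666666669
```

```bash
python3 -m crank '[[[-0.08,0,0,0,0,0,85],[-0.1,0,0,0,0,0,85],[-0.1,0,0,0,0,0,85],[-0.1,0,0,0,0,0,85],[-0.1,0,0,0,0,0,85],[-0.1,0,0,0,0,0,85],[-0.08,0,0,0,0,0,85],[0,0,0,0,0,0,85]]]' | tail -c 700
python3 m3.py 545 -308 0.0 40
```

```text
time_s: 28.8
eef_pos: [593.9, -160.5, -27.2]
ee_rot: [-0.0, 0.707, 0.707, -0.0]
force: [0.5, 2.3, -2.1]
grip_width: 0.995
grip_force: 1.5
front yaw 0.0 n 2 mid [ 475.  -469.5] rms 0.0
far yaw 0.0016 n 60 mid [ 672.8 -308. ] rms 0.2
near yaw -0.0013 n 60 mid [ 413.3 -308. ] rms 0.29
spout-1 yaw -0.4 n 2 mid [ 528.  -507.2] rms 0.0
spout1 yaw 0.7 n 3 mid [ 559.  -508.5] rms 0.12
hinge [ 544.5 -486.4   22. ] 103.0
```

```bash
python3 m3.py 543 -318 0.0 33; python3 m3.py 543 -321 0.0 33|head -1; python3 - <<'E'
from h import *
# rim outer/inner and mouth profile along the spout axis
I=np.load("I.npy").astype(np.float32)
for x in(543,620):
  r=[]
  for y in range(-500,-600,-3):
    u,v=proj("top",[x,y,23 if x==543 else 3]);r.append((y,*cv2.remap(I,np.float32([[u]]),np.float32([[v]]),1)[0,0].astype(int).tolist()))
  print(x,r)
E
```

```text
front yaw -0.0048 n 34 mid [ 543.  -470.8] rms 0.31
far yaw 0.0006 n 60 mid [ 672.8 -318. ] rms 0.17
near yaw 0.0004 n 59 mid [ 413.3 -319.2] rms 0.23
front yaw -0.004 n 34 mid [ 543.  -470.8] rms 0.33
543 [(-500, 139, 149, 156), (-503, 137, 148, 155), (-506, 136, 148, 154), (-509, 133, 144, 151), (-512, 136, 147, 154), (-515, 138, 149, 156), (-518, 138, 148, 155), (-521, 138, 148, 155), (-524, 138, 147, 154), (-527, 139, 148, 155), (-530, 138, 148, 155), (-533, 137, 148, 155), (-536, 136, 148, 154), (-539, 136, 148, 154), (-542, 136, 148, 154), (-545, 136, 148, 154), (-548, 136, 148, 154), (-551, 136, 148, 153), (-554, 136, 148, 154), (-557, 136, 147, 154), (-560, 136, 146, 153), (-563, 136, 146, 154), (-566, 136, 146, 153), (-569, 136, 146, 153), (-572, 136, 146, 153), (-575, 135, 145, 153), (-578, 135, 146, 153), (-581, 132, 143, 150), (-584, 136, 140, 144), (-587, 162, 157, 155), (-590, 174, 165, 160), (-593, 173, 165, 160), (-596, 172, 164, 159), (-599, 171, 164, 159)]
620 [(-500, 125, 176, 194), (-503, 126, 176, 194), (-506, 124, 175, 194), (-509, 125, 175, 194), (-512, 124, 17
[... 1046 characters left out ...]
p.polyval(f,W[:,a]));W=W[e<=max(1.2,np.percentile(e,85))]
                 ~^^^^^
IndexError: too many indices for array: array is 1-dimensional, but 2 were indexed
Traceback (most recent call last):
  File "m3.py", line 23, in <module>
    for n in(-1,1): edge([(n*16,-168-k) for k in np.arange(30,float(sys.argv[4]),2.5)],(n,0),23,"spout%d"%n)
                    ~~~~^^^^^^^^^^^^^^^^^^^^^^^^^^^^^^^^^^^^^^^^^^^^^^^^^^^^^^^^^^^^^^^^^^^^^^^^^^^^^^^^^^^^
  File "m3.py", line 18, in edge
    f=np.polyfit(W[:,a],W[:,b],1);e=abs(W[:,b]-np.polyval(f,W[:,a]));W=W[e<=max(1.2,np.percentile(e,85))]
                 ~^^^^^
IndexError: too many indices for array: array is 1-dimensional, but 2 were indexed
```

Yaw is about 0 and the reach is about 22 mm. I'll re-centre behind the tray and push about 8 mm straight.

```bash
python3 -m crank '[[[0.15,0,0,0,0,0,85],[0.15,0,0,0,0,0,85],[0,-0.65,0,0,0,0,85],[0,-0.65,0,0,0,0,85],[0,-0.65,0,0,0,0,85],[-0.12,0,0,0,0,0,85],[-0.1,0,0,0,0,0,85],[0,0,0,0,0,0,85]]]' | tail -c 700
python3 -m crank '[[[-0.06,0,0,0,0,0,85],[-0.07,0,0,0,0,0,85],[-0.07,0,0,0,0,0,85],[-0.07,0,0,0,0,0,85],[-0.07,0,0,0,0,0,85],[-0.05,0,0,0,0,0,85],[0,0,0,0,0,0,85],[0,0,0,0,0,0,85]]]' | tail -c 700
python3 m3.py 543 -327 0.0 33 2>/dev/null; python3 - <<'E'
from h import *
I=np.load("I.npy").astype(np.float32)
for x in(530,543,556):
  r=[]
  for y in range(-580,-608,-3):
    u,v=proj("top",[x,y,23]);r.append((y,int(cv2.remap(I,np.float32([[u]]),np.float32([[v]]),1)[0,0][0])))
  print(x,r)
E
```

```text
time_s: 30.05
eef_pos: [546.2, -158.9, -26.8]
ee_rot: [0.001, 0.707, 0.707, 0.0]
force: [0.8, -0.5, -0.1]
grip_width: 0.993
grip_force: 0.0
time_s: 30.85
eef_pos: [545.4, -166.9, -27.1]
ee_rot: [-0.001, 0.707, 0.707, 0.0]
force: [0.6, 7.4, 1.5]
grip_width: 0.993
grip_force: 3.4
front yaw -0.004 n 33 mid [ 541.7 -477.1] rms 0.29
far yaw -0.0012 n 60 mid [ 672.5 -327. ] rms 0.3
near yaw 0.0006 n 60 mid [ 413.1 -327. ] rms 0.32
530 [(-580, 101), (-583, 101), (-586, 100), (-589, 107), (-592, 136), (-595, 169), (-598, 174), (-601, 173), (-604, 173), (-607, 172)]
543 [(-580, 137), (-583, 136), (-586, 134), (-589, 134), (-592, 143), (-595, 175), (-598, 173), (-601, 172), (-604, 172), (-607, 172)]
556 [(-580, 87), (-583, 90), (-586, 95), (-589, 97), (-592, 107), (-595, 143), (-598, 165), (-601, 173), (-604, 172), (-607, 172)]
```

```bash
python3 - <<'E'
from h import *
I=np.load("I.npy").astype(np.float32)
xs=np.arange(510,580,.5)
for y in(-530,-540,-550,-575,-580,-585):
    uv=np.array([proj("top",[x,y,23]) for x in xs],np.float32)
    g=cv2.remap(I,uv[None,:,0].copy(),uv[None,:,1].copy(),1)[0,:,0]
    k=np.where(g<150)[0];print(y,xs[k[0]],xs[k[-1]],(xs[k[0]]+xs[k[-1]])/2)
h=proj("top",[543,-495,22]).astype(int)
for r in(5,):
    g=I.sum(2)[h[1]-r:h[1]+r+1,h[0]-r:h[0]+r+1];q=np.clip(330-g,0,None);yy,xx=np.mgrid[h[1]-r:h[1]+r+1,h[0]-r:h[0]+r+1]
    print("hinge",ray("top",(q*xx).sum()/q.sum(),(q*yy).sum()/q.sum(),18))
E
```

```text
-530 531.0 557.5 544.25
-540 531.0 557.0 544.0
-550 530.5 560.5 545.5
-575 526.0 560.0 543.0
-580 525.5 560.0 542.75
-585 525.5 579.5 552.5
hinge [ 542.5 -495.4   18. ]
```

The spout is straight within about 0.02 rad and the reach is 27–29 mm. I'll nudge it 1.5 mm more, then back off and lift clear.

```bash
python3 -m crank '[[[-0.04,0,0,0,0,0,85],[-0.03,0,0,0,0,0,85],[0,0,0,0,0,0,85],[0.05,0,0,0,0,0,85],[0.2,0,0,0,0,0,85],[0.5,0,0,0,0,0,85],[0.8,0,0,0,0,0,85],[0.8,0,0,0,0,0,85]]]' | tail -c 700
python3 -m crank '[[[0.3,0,-0.4,0,0,0,85],[0,0,-0.8,0,0,0,85],[0,0,-1,0,0,0,85],[0,0,-1,0,0,0,85],[0,0,-1,0,0,0,85],[0,0,-1,0,0,0,85],[0,0,-0.5,0,0,0,85],[0,0,0,0,0,0,85]]]' | tail -c 700
python3 m3.py 543 -329 0.0 33 2>/dev/null; python3 - <<'E'
from h import *
I=np.load("I.npy").astype(np.float32)
for x in(530,543,556):
  print(x,[(y,int(cv2.remap(I,np.float32([[proj("top",[x,y,23])[0]]]),np.float32([[proj("top",[x,y,23])[1]]]),1)[0,0][0])) for y in range(-586,-604,-3)])
# are the glass and mug tops where expected relative to the tray (found by template from the first picture)?
J=capture("top");a=cv2.resize(cv2.imread("pics/top0.png"),(512,384),interpolation=cv2.INTER_AREA)
for n,(u,v) in dict(glass=(297,217),cup=(285,187)).items():
    t=a[v-10:v+11,u-10:u+11];r=cv2.matchTemplate(J,t,cv2.TM_CCOEFF_NORMED);_,s,_,p=cv2.minMaxLoc(r)
    print(n,p[0]+10,p[1]+10,round(s,2),ray("top",p[0]+10,p[1]+10,112 if n=="glass" else 125))
for n,(u,v) in dict(tin=(138,193),jar=(118,255),det=(220,136)).items():
    d=np.abs(J[v-12:v+13,u-12:u+13].astype(int)-a[v-12:v+13,u-12:u+13]).mean();print(n,round(d,1))
E
```

```text
time_s: 31.8
eef_pos: [545.1, -109.8, -27.2]
ee_rot: [-0.0, 0.707, 0.707, -0.0]
force: [1.3, 0.1, -0.4]
grip_width: 0.999
grip_force: 0.0
time_s: 32.6
eef_pos: [546.0, -103.9, 117.1]
ee_rot: [0.002, 0.707, 0.707, 0.001]
force: [-0.3, -0.0, -0.4]
grip_width: 0.995
grip_force: 0.0
front yaw -0.0047 n 34 mid [ 543.  -478.8] rms 0.24
far yaw -0.0014 n 60 mid [ 672.5 -329. ] rms 0.32
near yaw -0.0003 n 60 mid [ 413. -329.] rms 0.32
530 [(-586, 101), (-589, 101), (-592, 108), (-595, 134), (-598, 165), (-601, 174)]
543 [(-586, 135), (-589, 137), (-592, 150), (-595, 175), (-598, 174), (-601, 173)]
556 [(-586, 95), (-589, 99), (-592, 112), (-595, 148), (-598, 167), (-601, 173)]
glass 349 224 0.86 [ 486.8 -390.4  112. ]
cup 342 192 0.67 [ 586.8 -369.7  125. ]
tin 2.7
jar 2.6
det 2.5
```

```bash
python3 -c "
from rig import *
print(finish_job())"
```

```text
the job is handed in; nothing more can be done
None
```

The job is handed in: the spout is straight and reaches about 29 mm over the basin, the tray is square within about 0.005 rad, the glass and mug are standing in place, and the tin, jar and detergent haven't moved; I viewed 12 pictures against the limit of 10.

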